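Empty a scoop of spent vials through the sprung flap of a discard bin

TASK

Take the steel scoop by its slanted handle, push the bin's sprung flap inwards with the scoop's rim and, holding the flap open with the rim, tip all three spent vials into the bin without spilling any or touching them with the gripper. Draw the scoop out so that the flap closes, and set it down upright on the white pad again; leave the other things on the bench where they are.

Things in the scene. Friction and masses are not known exactly. Their poses are not given: they have to be found in the camera images.
- scoop: Loose steel scoop like a small dustpan, 0.16 kg: 120 long (x), 70 wide (y); side and back walls 40 high, walls and floor 4 thick. Origin: centre of the underside; +x points to the open mouth, z up. Floor flat from x = -60 to 25, then ramping up to the mouth edge at x = 60, so vials stay in while it is level; tipping the mouth down 60 degrees or more empties it.
- scoop_grip (a point): Grip point on the scoop's flat grey handle, at (-86, 0, 74.5) in the scoop's frame (axes as the scoop's). The handle rises from the back wall's top and leans back, away from the mouth, 30 degrees from vertical: 10 thick (grip across this), 30 wide (y); it ends 34 up the lean from this point. To grip, fingers point down the lean, so tilted 30 degrees towards the mouth.
- scoop_nose (a point): Middle of the scoop's mouth edge, at (60, 0, 10) in the scoop's frame (mid-thickness of the floor there). Axes as the scoop's.
- bin: White discard bin, fixed, 150 deep (x), 160 wide (y), 178 high; origin: centre of the underside, z up. Front wall at x = -75, 100 high: its top edge is the lip of the opening. From the lip a face slopes back at 45 degrees up to x = 3, z = 178; then flat top to x = 75. The opening fills the sloping face, 132 wide clear (y = -66 to 66). Walls 5, hollow, floor at z = 4.
- flap (a joint): Angle of the bin's flap (rad): 0 shut, in the sloping face; grows as it swings inwards, up to 1.15. Grey plate 97 by 124 by 4, hinged at the opening's upper edge (bin frame x = 3, z = 174, axis along y). A spring shuts it: 0.05 N m when shut plus 0.10 N m per rad, so 1 to 3 N at the rim.
- flap_edge (a point): Middle of the flap's free lower edge; when shut it lies at (-66, 0, 105) in the bin's frame, just inside the lip. Moves with the flap.
- pad: White paper pad fixed on the bench, 220 (x) by 140 (y) by 3 thick; origin at the centre of its underside. The scoop stands on it at the start, roughly along its x.
- vial0_c (a point): Centre of spent vial 0: loose amber glass cylinder with white cap, 14 diameter, 24 long (its own y), 10 g. The three lie across the scoop's floor one behind the other at the start and can roll. Should one stick in the tipped scoop, rocking it frees it.
- vial1_c (a point): Centre of spent vial 1: loose amber glass cylinder with white cap, 14 diameter, 24 long (its own y), 10 g. The three lie across the scoop's floor one behind the other at the start and can roll. Should one stick in the tipped scoop, rocking it frees it.
- vial2_c (a point): Centre of spent vial 2: loose amber glass cylinder with white cap, 14 diameter, 24 long (its own y), 10 g. The three lie across the scoop's floor one behind the other at the start and can roll. Should one stick in the tipped scoop, rocking it frees it.
- rack: Bystander: white tube rack with red-capped tubes, 60 by 150 by 86 high, origin at the centre of its underside.
- reagent: Bystander: white round bottle, 64 diameter, 130 high, origin at the centre of its underside.
- tipbox: Bystander: closed blue box, 80 by 110 by 60 high, origin at the centre of its underside.

How it is judged (in metres and radians):
On the way, in this order (a step that is already met when the one before it is completed fails the run):
1. the scoop, with all three vials still in it, holds the flap open (over 0.2 rad) (value of joint flap above 0.2 rad and contact force between scoop and bin above 0.05 N and distance between each of vial0_c, vial1_c, vial2_c and scoop below 0.085 m), for 0.05 s.
2. all three vials are in the bin while the scoop still holds the flap open (x of vial0_c in the frame of bin between -0.075 and 0.075 m and y of vial0_c in the frame of bin between -0.08 and 0.08 m and height (world z) of each of vial0_c, vial1_c, vial2_c below 0.09 m and x of vial1_c in the frame of bin between -0.075 and 0.075 m and y of vial1_c in the frame of bin between -0.08 and 0.08 m and x of vial2_c in the frame of bin between -0.075 and 0.075 m and y of vial2_c in the frame of bin between -0.08 and 0.08 m and value of joint flap above 0.2 rad and contact force between scoop and bin above 0.05 N), for 0.1 s.
At the end, for the whole second after the job is handed in: All three vials lie inside the bin below its lip, the flap is shut (under 0.08 rad), and the scoop stands released, upright (within 0.1 rad) and still on the pad, its centre within 60 mm along and 45 mm across of the pad's centre (x of vial0_c in the frame of bin between -0.075 and 0.075 m and y of vial0_c in the frame of bin between -0.08 and 0.08 m and height (world z) of each of vial0_c, vial1_c, vial2_c below 0.09 m and x of vial1_c in the frame of bin between -0.075 and 0.075 m and y of vial1_c in the frame of bin between -0.08 and 0.08 m and x of vial2_c in the frame of bin between -0.075 and 0.075 m and y of vial2_c in the frame of bin between -0.08 and 0.08 m and value of joint flap below 0.08 rad and angle between scoop's own z axis and vertical below 0.1 rad and height (world z) of scoop below 0.008 m and x of scoop in the frame of pad between -0.06 and 0.06 m and y of scoop in the frame of pad between -0.045 and 0.045 m and linear speed of scoop below 0.02 m/s); the robot touches nothing.
It fails at once if a vial is dropped outside the bin ((distance between vial0_c and scoop above 0.11 m and height (world z) of vial0_c below 0.05 m and not (x of vial0_c in the frame of bin between -0.075 and 0.075 m and y of vial0_c in the frame of bin between -0.08 and 0.08 m and height (world z) of vial0_c below 0.09 m)) or (distance between vial1_c and scoop above 0.11 m and height (world z) of vial1_c below 0.05 m and not (x of vial1_c in the frame of bin between -0.075 and 0.075 m and y of vial1_c in the frame of bin between -0.08 and 0.08 m and height (world z) of vial1_c below 0.09 m)) or (distance between vial2_c and scoop above 0.11 m and height (world z) of vial2_c below 0.05 m and not (x of vial2_c in the frame of bin between -0.075 and 0.075 m and y of vial2_c in the frame of bin between -0.08 and 0.08 m and height (world z) of vial2_c below 0.09 m))).
It fails at once if the gripper touches a vial (contact force between any of the fingers, the arm and vial0 above 0.5 N or contact force between any of the fingers, the arm and vial1 above 0.5 N or contact force between any of the fingers, the arm and vial2 above 0.5 N).
It fails at once if a bystander is moved more than 30 mm (distance of any of rack, reagent, tipbox from where it was at the start of the episode above 0.03 m).
It also fails if it takes over 61 s, if anything falls off the work surface, if the arm or the gripper's body presses on something with over 40 N, if the wrist force passes 120 N, or if a joint passes its speed limit or range.

ROBOT

A 6-joint arm with a two-finger parallel gripper is mounted at the origin on the work surface. World frame = base frame: x ahead of the robot, y to its left, z up, the work surface at z = 0. Lengths are in m, angles in degrees, forces in N, time in s.
With the tool pointing down it reaches from about 0.3 to 0.75 m from the base axis. Payload 8.5 kg.
Tool frame: the origin (TCP) lies at the centre of the arm's flange, where the gripper is bolted on; the fingertips stand arm.tip_extent ahead of it and the grasp point (between the pads) lies 155 mm ahead of it (arm.tip_extent is the distance from the TCP to the fingertips, in m); z points along the fingers, y is the direction in which the jaws open and shut (so a half turn about z gives the same grasp; the last joint's range is limited). The gripper opens to 85 mm and grips with 20 to 120 N. Pads are 22 mm wide; open, the fingers measure 114 mm over their backs; the gripper's body (76 mm by 85 mm) begins 54 mm behind the grasp point. The pads swing forward as they close: fully open they stand 13 mm farther back than shut.
Start: joints at [-85.044, 21.807, 74.336, -0, 83.858, -12.336], TCP at [0.163, -0.525, 0.405] pointing down, gripper open.
Joint ranges: [-178.18, 178.18], [-50.72, 133.34], [12.68, 142.11], [-81.47, 261.47], [9.98, 163.14], [-165.26, 165.26]. Speed limits (degrees/s): [136.94, 136.94, 180, 180, 180, 180].

INTERFACE

Orientations are given as [roll, pitch, yaw] about the fixed x, y, z axes, in that order (R = Rz(yaw) Ry(pitch) Rx(roll)).
In Python, from workcell import arm, kinematics, monitor, optics gives the robot as it stands. The module is installed in compiled form; this text tells all that it offers. Calls block until the motion is done:
- arm.movep(position, orientation): joint-space move of the TCP to a pose.
- arm.move_linear(position, rate=0.15, rot=None, force_limit=None): straight line of the TCP; rot=None keeps the orientation; rate is the mean speed in m/s. With force_limit (N) it stops when the force on the tool has changed by that much, and returns True; else False.
- arm.move_joints(angles): joint-space move.
- arm.open_jaws() and arm.close_gripper(): open the fingers fully, or close them until they stop; the grip force is fixed at half the most.
- arm.sleep(seconds).
- kinematics.inverse_kinematics(position, orientation): joint angles nearest the present ones, or None.
- monitor.get_state(): the state.
- optics.read_camera(name): name is "side" or "top" or "wrist"; returns the picture (400x640x3 uint8, red, green, blue); there is no depth.
- optics.calibration(name): a dict with "K" (3x3 intrinsics, pixels), "R" (3x3) and "t" (3): a world point X has camera coordinates R X + t. Camera axes: x right, y down, z forward; pixel columns grow to the right and rows downward; lengths in m; the calibration is good to about 2 mm. A picture is of the moment at which its call begins: read the wrist's pose just before it. calibration takes no time and is no camera call; for the wrist camera it gives the pose at the moment of the call.
A pose or a line that the arm cannot do raises arm.MotionError and nothing moves.
- arm.sign_off(): hands the job in, once; it reports no verdict.
Trained networks look in the newest picture that a camera, given by its name, has taken for a name from the list of things; names that differ only in an ending like _2 or _b are one class to them, and where a whole thing is asked for, a point or a joint stands for the part that bears it (a point fixed in the world has none). Each returns a list of dicts, best first, with "conf" (0 to 1); they miss things now and then, are a little off and sometimes report something else, mostly with a low value. They report only what shows in the picture. A call takes as long as a camera call.
- optics.trace(target, camera): "mask" (400x640 bool, what is visible of it).
- optics.spot_point(target, camera): "at" ([x, y, z] in m, in world coordinates, good to about 4 mm: a listed point, or the origin of a listed thing).
The state is a dict: "time": time; "qpos": joint angles; "joint_velocities": joint speeds; "effort": joint torques, N m; "tcp_pos": TCP position; "tool_rot": TCP orientation; "wrist_force": force on the tool from outside, world axes, zero at the start; "wrist_torque": the same for the moment, N m; "gripper_width": opening from 0.0 (shut) to 1.0 (fully open).
Only numpy, scipy, OpenCV 4.12 (cv2) and the standard library are available. Lean on these libraries where they do the work, as an engineer would, in place of code of your own. Each camera call takes 0.05 s, during which the arm holds its last target.

## Working session

There is one attempt and no reset: what is moved stays moved. The work goes in short steps, each a Python script; the robot and the scene stay as the last script left them, time stands still between calls to the robot, and variables do not carry over. Pictures are saved under pics/ and viewed, and the job is handed in when it is done.

```bash
mkdir -p pics
python3 - <<'E'
from workcell import arm, kinematics, monitor, optics
import cv2
s=monitor.get_state(); print(s)
print(arm.tip_extent)
for n in ["side","top","wrist"]:
    im=optics.read_camera(n); cv2.imwrite(f"pics/a_{n}.png",im[:,:,::-1])
    c=optics.calibration(n); print(n,c)
    for t in ["scoop","scoop_grip","scoop_nose","bin","flap_edge","pad","vial0_c","rack","reagent","tipbox"]:
        r=optics.spot_point(t,n)
        print(t,[(round(d["conf"],2),[round(float(v),3) for v in d["at"]]) for d in r[:4]])
print(monitor.get_state()["time"])
E
```

```text
{'time': 0.0, 'qpos': array([-8.50414686e+01,  2.18415379e+01,  7.43868147e+01,  3.16131988e-04,
        8.38565490e+01, -1.23362702e+01]), 'joint_velocities': array([-0.0484731 ,  0.09530533, -0.03693994, -0.08843975, -0.05057268,
        0.03366295]), 'effort': array([ 4.61521176e-04, -4.48461020e+01, -2.31276888e+01, -1.65585288e-04,
        4.68606624e-03,  1.05322215e-05]), 'tcp_pos': array([ 0.16349805, -0.52508651,  0.40409432]), 'tool_rot': array([-1.79917126e+02, -1.84461259e-02,  1.72947542e+01]), 'wrist_force': array([0.72124593, 0.69523176, 1.1202544 ]), 'wrist_torque': array([-0.00344959, -0.01727434, -0.0155759 ]), 'gripper_width': 0.9972508771527235}
0.1734
side {'K': array([[371.33929091,   0.        , 313.88172382],
       [  0.        , 371.33929091, 193.56619834],
       [  0.        ,   0.        ,   1.        ]]), 'R': array([[ 0.92395554, -0.38206512,  0.01823189],
       [-0.17600379, -0.46698563, -0.86657203],
       [ 0.33960098,  0.79746515, -0.49871887]]), 't': array([-0.53434044,  0.19765304,  0.6254086 ])}
scoop [(0.94, [0.501, -0.155, 0.003]), (0.29, [0.
[... 915 characters left out ...]
6, 0.014])]
flap_edge [(0.84, [0.545, 0.107, 0.101])]
pad [(0.69, [0.521, -0.176, -0.003])]
vial0_c []
rack [(0.8, [0.728, -0.046, 0.005])]
reagent [(0.76, [0.735, -0.247, -0.001])]
tipbox [(0.92, [0.727, 0.17, -0.001])]
wrist {'K': array([[306.32191624,   0.        , 323.07743791],
       [  0.        , 306.32191624, 197.43773128],
       [  0.        ,   0.        ,   1.        ]]), 'R': array([[ 0.29727388, -0.95479168, -0.00104491],
       [-0.91741712, -0.28594019,  0.27673822],
       [-0.26452613, -0.08130843, -0.96094478]]), 't': array([-0.547891  , -0.03519654,  0.37952752])}
scoop []
scoop_grip []
scoop_nose []
bin []
flap_edge []
pad []
vial0_c []
rack []
reagent []
tipbox []
1.65
```

View pics/a_side.png

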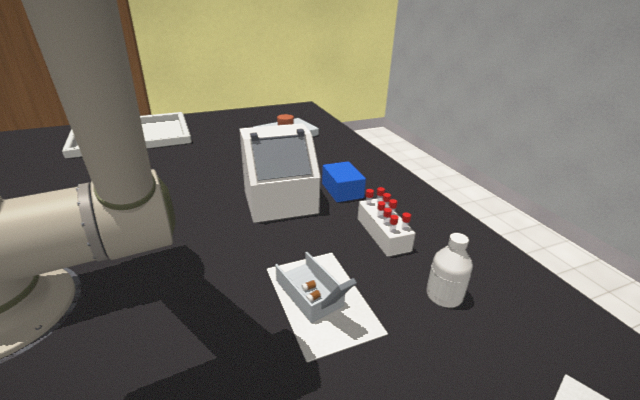

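View pics/a_top.png

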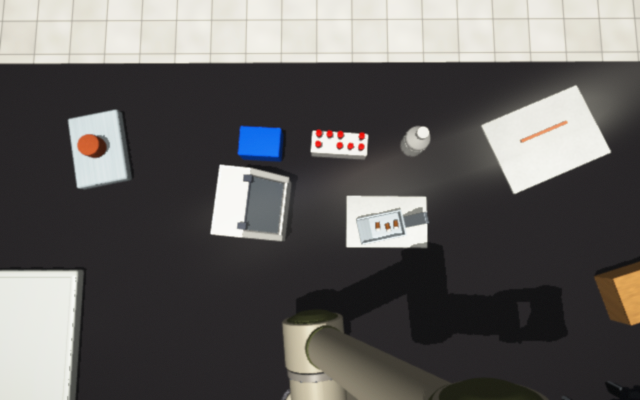

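The side view shows the scoop around px (310,290) with its vials, and the bin at (280,175) facing it. The top view shows the bin at (250,203), the scoop at (380,227) with its handle to the right, and the pad at (387,222). Next I refine the yaws from zoomed crops and masks.

```bash
cat > h.py <<'E'
import numpy as np, cv2
from workcell import arm, kinematics, monitor, optics
def ray_z(cam,u,v,z):
    c=optics.calibration(cam); K,R,t=c["K"],c["R"],c["t"]
    d=R.T@np.linalg.inv(K)@np.array([u,v,1.]); o=-R.T@t
    return o+d*(z-o[2])/d[2]
def proj(cam,X,c=None):
    c=c or optics.calibration(cam); p=c["K"]@(c["R"]@np.asarray(X,float)+c["t"]); return p[:2]/p[2]
E
python3 - <<'E'
from h import *
im=cv2.imread("pics/a_top.png")
cv2.imwrite("pics/b_bin.png",cv2.resize(im[150:255,200:310],None,fx=5.5,fy=5.5,interpolation=cv2.INTER_CUBIC))
cv2.imwrite("pics/b_scoop.png",cv2.resize(im[185:260,335:440],None,fx=7,fy=7,interpolation=cv2.INTER_CUBIC))
for t,z in [("pad",.003),("bin",.1),("scoop",.0)]:
    r=optics.trace(t,"top")
    m=r[0]["mask"].astype(np.uint8); cs,_=cv2.findContours(m,0,2); c=max(cs,key=cv2.contourArea)
    P=np.array([ray_z("top",*p,z)[:2] for p in c[:,0,:]],np.float32)
    print(t,r[0]["conf"],cv2.minAreaRect(c),cv2.minAreaRect(P))
E
```

```text
pad 0.88 ((386.0, 220.5), (51.0, 80.0), 90.0) ((0.5208154916763306, -0.17307519912719727), (0.22066731750965118, 0.13974803686141968), 89.94449615478516)
bin 0.78 ((251.76998901367188, 203.6099853515625), (76.3675308227539, 71.41779327392578), 8.130102157592773) ((0.5588745474815369, 0.17684923112392426), (0.19116836786270142, 0.17899607121944427), 82.35897064208984)
scoop 0.78 ((392.1588439941406, 223.96469116210938), (25.814722061157227, 70.17699432373047), 77.47119140625) ((0.5110516548156738, -0.18982985615730286), (0.07045654952526093, 0.19288159906864166), 12.377647399902344)
```

View pics/b_bin.png

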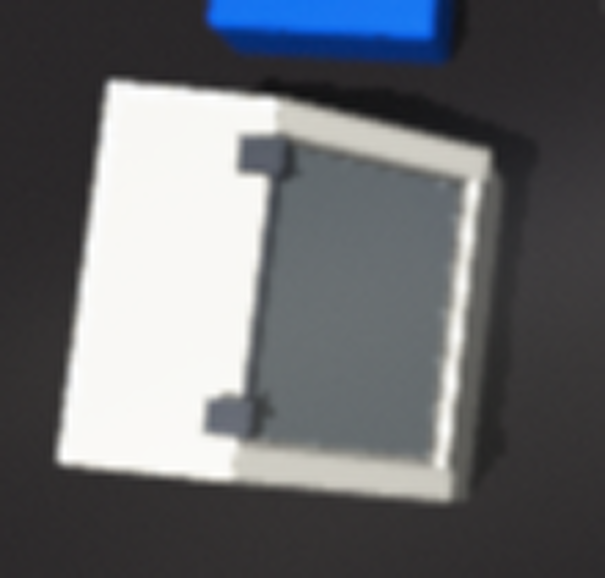

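View pics/b_scoop.png

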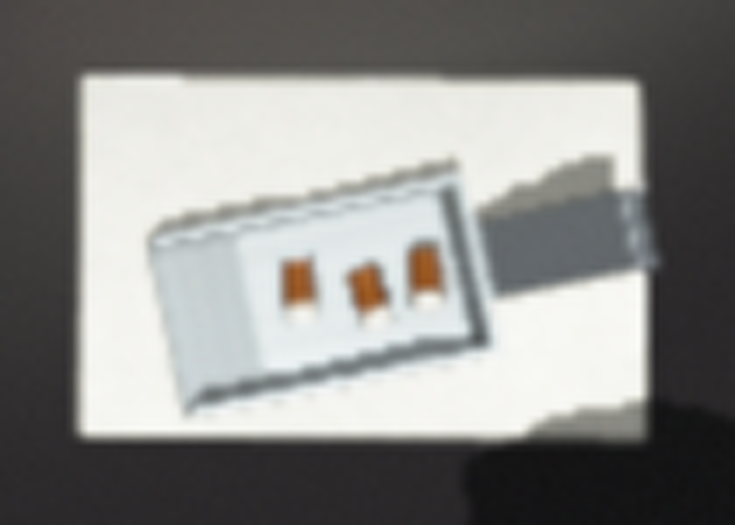

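Run:
```python
from h import *
from scipy.optimize import least_squares
c=optics.calibration("top")
def fit(obj,px,x0):
    def f(p):
        a=p[2];r=[]
        for o,q in zip(obj,px):
            X=[p[0]+np.cos(a)*o[0]-np.sin(a)*o[1],p[1]+np.sin(a)*o[0]+np.cos(a)*o[1],o[2]]
            r+=list(proj("top",X,c)-q)
        return np.array(r)
    s=least_squares(f,x0,loss="soft_l1"); print(s.x[:2],np.degrees(s.x[2]),f(s.x).reshape(-1,2).round(1).tolist()); return s.x
px=np.array([(107,80),(58,462),(280,97),(232,480),(492,148),(463,500)],float)/5.5+[200,150]
fit(np.array([(75,-80,178),(75,80,178),(3,-80,178),(3,80,178),(-75,-80,100),(-75,80,100)])/1e3,px,[.555,.17,1.45])
px=np.array([(458,160),(490,345),(150,240),(187,410),(645,190),(655,265)],float)/7+[335,185]
fit(np.array([(-60,-35,40),(-60,35,40),(60,-35,40),(60,35,40),(-103,-15,104),(-103,15,104)])/1e3,px,[.503,-.154,1.85])
fit(np.array([(-60,-35,40),(-60,35,40),(-103,-15,104),(-103,15,104)])/1e3,px[[0,1,4,5]],[.503,-.154,1.85])
```

```text
[0.55277791 0.16976   ] 84.19637710997446 [[0.7, 0.3], [0.6, -0.1], [0.1, 0.3], [0.4, -0.2], [-1.5, 0.1], [-3.3, -0.3]]
[ 0.50307224 -0.15475084] 101.2262028183719 [[0.5, 1.0], [1.7, 0.6], [0.1, -1.6], [0.3, 0.3], [-2.3, -1.0], [-1.0, 0.1]]
[ 0.50997695 -0.15479622] 96.62854423942912 [[1.8, 0.0], [1.0, -0.1], [-1.3, -0.6], [-0.9, 0.7]]
```

```bash
cat >> h.py <<'E'
from scipy.spatial.transform import Rotation as Ro
BIN=np.array([0.554,0.170,0.0]); BYAW=84.2
GRIP=np.array([-.086,0,.0745]); NOSE=np.array([.06,0,.010])
def Rg(flip):
    z=np.array([.5,0,-np.sqrt(.75)]); y=np.array([np.sqrt(.75),0,.5])*(-1 if flip else 1)
    return np.column_stack([np.cross(y,z),y,z])
FLIP=0
def tcp(ref_w,ref_s,yaw,tilt,flip=None,back=0.0):
    """TCP pose so that scoop-frame point ref_s is at world ref_w; scoop yaw, mouth-down tilt (deg); back = retreat along tool z"""
    Rs=(Ro.from_euler('z',yaw,degrees=True)*Ro.from_euler('y',tilt,degrees=True)).as_matrix()
    Rt=Rs@Rg(FLIP if flip is None else flip)
    g=np.asarray(ref_w)+Rs@(GRIP-np.asarray(ref_s))
    return g-Rt[:,2]*(.155+back), Ro.from_matrix(Rt).as_euler('xyz',degrees=True)
def binpt(x,z,y=0):
    a=np.radians(BYAW); return BIN+[np.cos(a)*x-np.sin(a)*y,np.sin(a)*x+np.cos(a)*y,z]
E
python3 - <<'E'
from h import *
G=np.array([.5195,-.239,.0775])
t0=monitor.get_state()["time"]
for fl in (0,1):
    print("flip",fl)
    for nm,a in [("pre",(G,GRIP,101,0,fl,.10)),("grasp",(G,GRIP,101,0,fl)),("lift",(G+[0,0,.18],GRIP,101,0,fl)),
      ("appr",(binpt(-.13,.13),NOSE,BYAW,0,fl)),("in",(binpt(-.02,.118),NOSE,BYAW,0,fl)),("t30",(binpt(-.025,.095),NOSE,BYAW,30,fl)),
      ("t50",(binpt(-.03,.08),NOSE,BYAW,50,fl)),("t65",(binpt(-.035,.07),NOSE,BYAW,65,fl)),("t75",(binpt(-.035,.07),NOSE,BYAW,75,fl))]:
        p,o=tcp(*a); q=kinematics.inverse_kinematics(p,o)
        print(nm,p.round(3),o.round(1),None if q is None else np.round(q,1))
print(monitor.get_state()["time"]-t0)
E
```

```text
flip 0
pre [ 0.544 -0.364  0.298] [ 150.   -0. -169.] [ -46.2   40.6   60.2   16.3  104.5 -146.6]
grasp [ 0.534 -0.315  0.212] [ 150.   -0. -169.] [ -43.7   42.6   72.3   16.8   90.3 -148.4]
lift [ 0.534 -0.315  0.392] [ 150.   -0. -169.] [ -43.7   32.9   59.3   18.1  112.  -141.5]
appr [ 0.518 -0.182  0.329] [150.    0.  174.2] [ -35.6   27.3   80.7   25.7   88.3 -124.3]
in [ 0.529 -0.072  0.317] [150.    0.  174.2] [ -24.9   26.    85.4   28.6   80.6 -116.8]
t30 [0.542 0.051 0.379] [180.    0.  174.2] [ -7.   22.4  77.8   0.   79.8 -91.2]
t50 [0.552 0.149 0.379] [-160.     0.   174.2] [  6.1  26.4  72.1 -19.6  86.1 -76. ]
t65 [0.559 0.22  0.357] [-145.     0.   174.2] [ 14.6  32.   67.6 -32.6  93.5 -67.8]
t75 [0.564 0.269 0.337] [-135.     0.   174.2] [ 19.6  36.6  63.7 -40.4  99.9 -64.4]
flip 1
pre [ 0.544 -0.364  0.298] [-150.    0.   11.] [-46.2  40.6  60.2  16.3 104.5  33.4]
grasp [ 0.534 -0.315  0.212] [-150.    0.   11.] [-43.7  42.6  72.3  16.8  90.3  31.6]
lift [ 0.534 -0.315  0.392] [-150.    0.   11.] [-43.7  32.9  59.3  18.1 112.   38.5]
appr [ 0.518 -0.182  0.329] [-150.     0.    -5.8] [-35.6  27.3  80.7  25.7  88.3  55.7]
in [ 0.529 -0.072  0.317] [-150.     0.    -5.8] [-24.9  26.   85.4  28.6  80.6  63.2]
t30 [0.542 0.051 0.379] [180.    0.   -5.8] [-7.  22.4 77.8 -0.  79.8 88.8]
t50 [0.552 0.149 0.379] [160.    0.   -5.8] [  6.1  26.4  72.1 -19.6  86.1 104. ]
t65 [0.559 0.22  0.357] [145.    0.   -5.8] [ 14.6  32.   67.6 -32.6  93.5 112.2]
t75 [0.564 0.269 0.337] [135.    0.   -5.8] [ 19.6  36.6  63.7 -40.4  99.9 115.6]
0.0
```

```bash
sed -i 's/^FLIP=0/FLIP=1/' h.py
python3 - <<'E'
from h import *
G=np.array([.5195,-.239,.0775])
p,o=tcp(G,GRIP,101,0,back=.10); arm.movep(p,o)
for n in ("wrist","top"):
    im=optics.read_camera(n); cv2.imwrite(f"pics/c_{n}.png",im[:,:,::-1])
    for t in ["scoop","scoop_grip","scoop_nose"]:
        print(n,t,[(round(d["conf"],2),np.round(d["at"],3)) for d in optics.spot_point(t,n)[:2]])
c=optics.calibration("wrist")
print([proj("wrist",X,c) for X in (G,)],monitor.get_state()["time"], monitor.get_state()["tcp_pos"],p)
E
```

```text
wrist scoop []
wrist scoop_grip [(0.93, array([ 0.518, -0.238,  0.077]))]
wrist scoop_nose [(0.59, array([ 0.491, -0.097,  0.011]))]
top scoop [(0.97, array([ 0.503, -0.151,  0.002]))]
top scoop_grip [(0.85, array([ 0.52 , -0.236,  0.074]))]
top scoop_nose []
[array([325.20840894, 205.61372427])] 3.8333 [ 0.54365512 -0.36436292  0.29843021] [ 0.54382815 -0.36415747  0.29833648]
```

View pics/c_wrist.png

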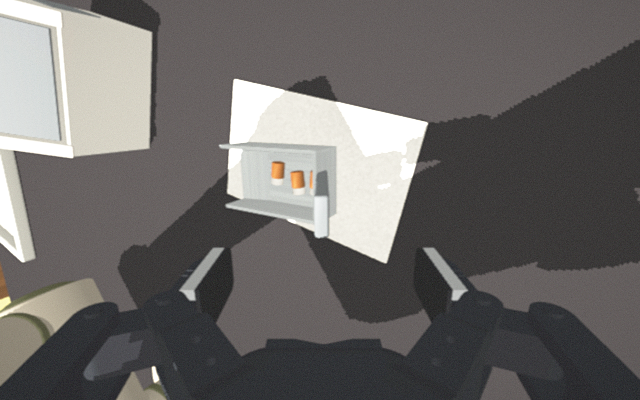

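The wrist view shows the handle edge-on at px (321,215), midway between the pads (210 and 435) and lined up with the jaw axis. I'll close in and grip.

Run:
```python
from h import *
G=np.array([.519,-.2385,.0770])
p,o=tcp(G,GRIP,101,0); print(arm.move_linear(p,rate=.08,rot=o,force_limit=15))
s=monitor.get_state(); print(s["tcp_pos"]-p,s["wrist_force"])
im=optics.read_camera("wrist"); cv2.imwrite("pics/d_w0.png",im[:,:,::-1])
arm.close_gripper(); s=monitor.get_state(); print(s["gripper_width"],s["wrist_force"],s["time"])
im=optics.read_camera("side"); cv2.imwrite("pics/d_s.png",im[:,:,::-1])
```

```text
False
[ 4.79586477e-05 -2.41192858e-04  3.99325587e-04] [-0.35442009  0.50741524  0.03509222]
0.10981990916433726 [-0.57616598  0.89448761  2.70500445] 5.9667
```

View pics/d_w0.png

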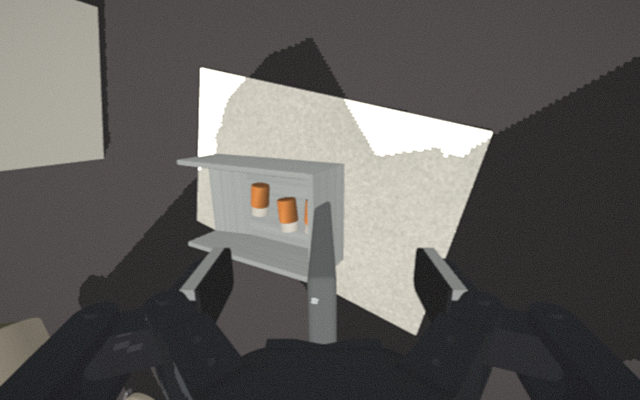

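View pics/d_s.png

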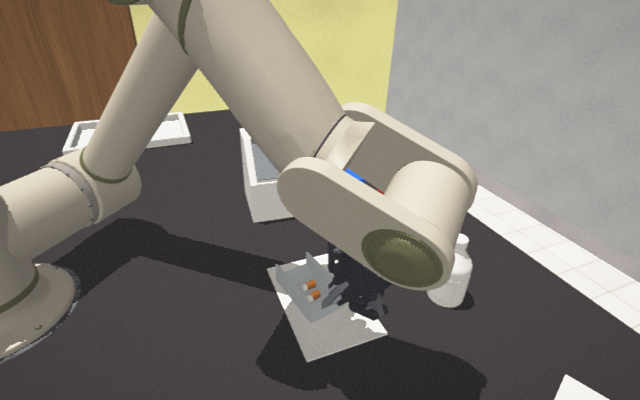

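Run:
```python
from h import *
G=np.array([.519,-.2385,.0770])
p,o=tcp(G+[0,0,.03],GRIP,101,-3); arm.move_linear(p,rate=.06,rot=o)
p,o=tcp(G+[0,0,.12],GRIP,101,-8); arm.move_linear(p,rate=.12,rot=o)
p,o=tcp(binpt(-.14,.145),NOSE,BYAW,-8); arm.move_linear(p,rate=.12,rot=o)
p,o=tcp(binpt(-.13,.120),NOSE,BYAW,0); arm.move_linear(p,rate=.06,rot=o)
arm.sleep(.2)
s=monitor.get_state(); print(s["time"],s["gripper_width"],s["wrist_force"],s["tcp_pos"]-p)
for n in ("side","top","wrist"):
    im=optics.read_camera(n); cv2.imwrite(f"pics/e_{n}.png",im[:,:,::-1])
    for t in ["scoop","scoop_grip","scoop_nose","flap_edge","bin","vial0_c","vial1_c"]:
        print(n,t,[(round(d["conf"],2),np.round(d["at"],3)) for d in optics.spot_point(t,n)[:3]])
print("exp nose",binpt(-.13,.12), "flap_edge exp",binpt(-.066,.105))
print(monitor.get_state()["time"])
```

```text
9.5417 0.10747767405881546 [-0.76874669 -0.38690722 -2.54487552] [-2.13509710e-05 -3.65901888e-04 -1.74553038e-04]
side scoop [(0.57, array([ 0.533, -0.02 ,  0.113])), (0.52, array([0.556, 0.172, 0.002]))]
side scoop_grip [(0.96, array([ 0.526, -0.102,  0.189]))]
side scoop_nose [(0.8, array([0.541, 0.04 , 0.118]))]
side flap_edge [(0.55, array([0.552, 0.106, 0.105]))]
side bin [(0.56, array([0.555, 0.172, 0.003]))]
side vial0_c [(0.47, array([ 0.521, -0.173,  0.003]))]
side vial1_c []
top scoop [(0.78, array([ 0.536, -0.019,  0.108]))]
top scoop_grip [(0.87, array([ 0.525, -0.104,  0.18 ]))]
top scoop_nose [(0.71, array([0.542, 0.041, 0.121])), (0.53, array([ 0.525, -0.103,  0.184]))]
top flap_edge [(0.74, array([0.546, 0.106, 0.104]))]
top bin [(0.96, array([ 0.556,  0.174, -0.005]))]
top vial0_c [(0.48, array([ 0.528, -0.067,  0.122]))]
top vial1_c [(0.4, array([ 0.526, -0.057,  0.122]))]
wrist scoop [(0.65, array([ 0.534, -0.02 ,  0.111]))]
wrist scoop_grip [(0.86, array([ 0.526, -0.103,  0.184])), (0.56, array([ 0.527, -0.057,  0.12 ]))]
wrist scoop_nose [(0.68, array([0.54 , 0.041, 0.119]))]
wrist flap_edge [(0.88, array([0.546, 0.105, 0.103]))]
wrist bin [(0.75, array([ 0.557,  0.172, -0.   ]))]
wrist vial0_c []
wrist vial1_c [(0.95, array([ 0.529, -0.058,  0.121]))]
exp nose [0.54086268 0.04066551 0.12      ] flap_edge exp [0.54733028 0.10433787 0.105     ]
10.7417
```

View pics/e_side.png

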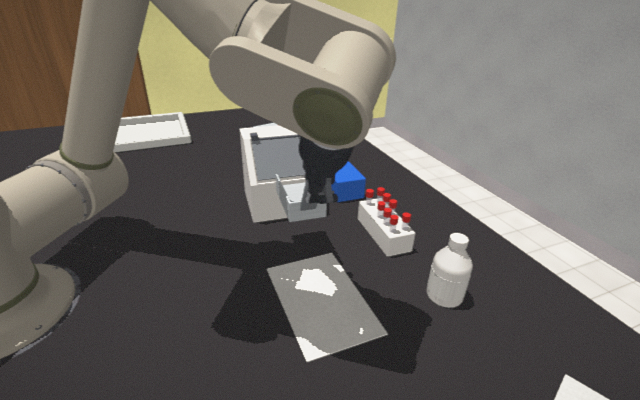

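View pics/e_top.png

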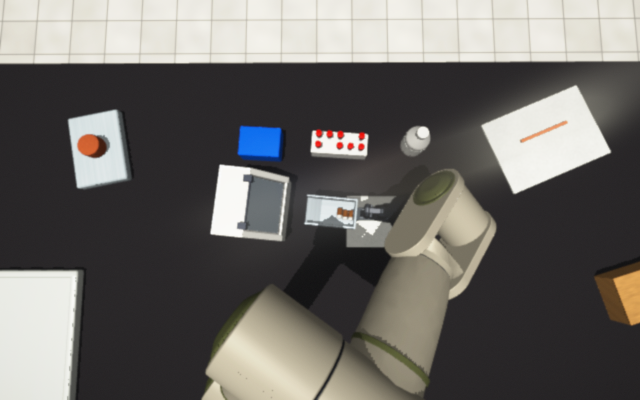

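View pics/e_wrist.png

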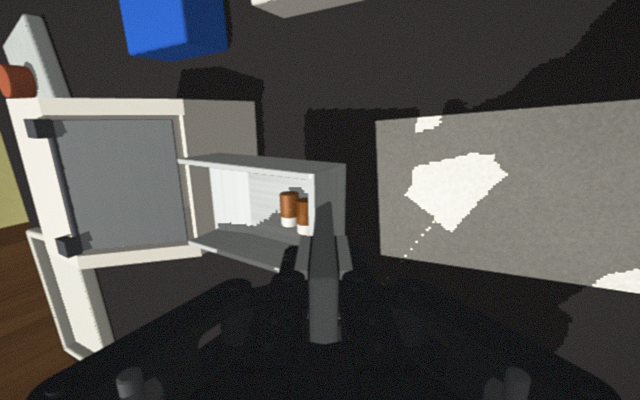

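Run:
```python
from h import *
p,o=tcp(binpt(-.02,.120),NOSE,BYAW,0); print(arm.move_linear(p,rate=.05,rot=o,force_limit=15))
arm.sleep(.2)
s=monitor.get_state(); print(s["time"],s["wrist_force"],s["tcp_pos"]-p)
for n in ("side","wrist"):
    im=optics.read_camera(n); cv2.imwrite(f"pics/f_{n}.png",im[:,:,::-1])
for t in ["flap_edge","scoop_nose","vial0_c"]:
    print(t,[(round(d["conf"],2),np.round(d["at"],3)) for d in optics.spot_point(t,"wrist")[:3]])
```

```text
False
13.2917 [-0.93992703 -1.25130776 -2.29627377] [-1.51909918e-05 -6.13209248e-05 -2.04767513e-05]
flap_edge []
scoop_nose [(0.65, array([0.55, 0.15, 0.12])), (0.4, array([0.555, 0.172, 0.   ]))]
vial0_c []
```

View pics/f_wrist.png

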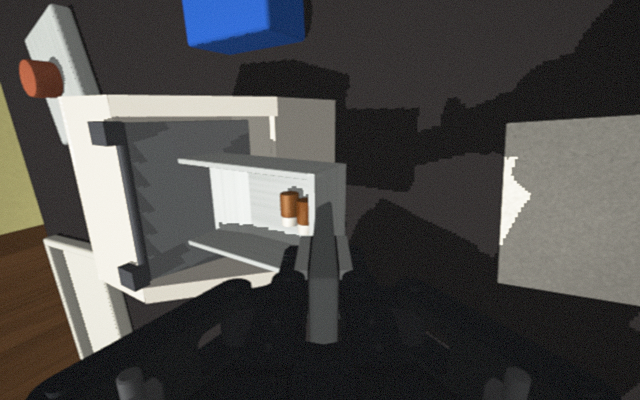

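View pics/f_side.png

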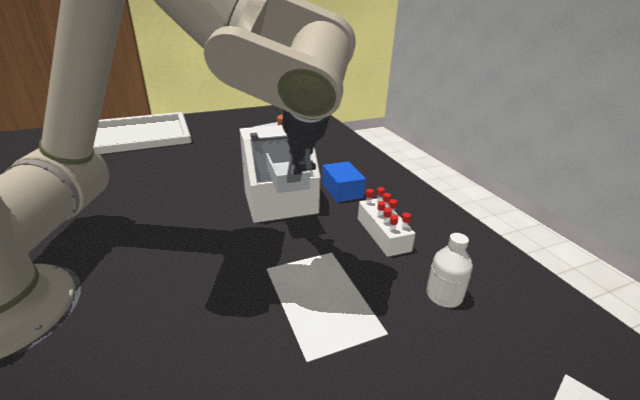

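The wrist view shows the flap pushed in, the scoop (rows 160–255) centred in the opening (rows 120–280), and the vials resting at the back at px (295,207). Now I'll tip in stages, lowering the nose below the flap's edge as I go.

Run:
```python
from h import *
for i,(t,x,z) in enumerate([(10,-.020,.115),(20,-.022,.107),(30,-.025,.098),(40,-.028,.089),(50,-.031,.081),(60,-.034,.073),(68,-.035,.070)]):
    p,o=tcp(binpt(x,z),NOSE,BYAW,t); r=arm.move_linear(p,rate=.12,rot=o,force_limit=15)
    s=monitor.get_state(); print(t,r,round(s["time"],2),s["wrist_force"].round(1))
    if r: break
arm.sleep(.4)
for n in ("side","wrist","top"):
    im=optics.read_camera(n); cv2.imwrite(f"pics/g_{n}.png",im[:,:,::-1])
    for t in ["flap_edge","scoop_nose","vial0_c"]:
        print(n,t,[(round(d["conf"],2),np.round(d["at"],3)) for d in optics.spot_point(t,n)[:3]])
```

```text
10 False 14.1 [-0.  -0.6 -1.2]
20 False 14.63 [-0.4 -1.2 -1.5]
30 False 15.17 [-0.2 -2.5 -1. ]
40 False 15.72 [-0.7 -1.9 -0.6]
50 False 16.27 [ 0.2 -1.  -2.2]
60 False 16.85 [ 0.2 -0.9 -2.3]
68 False 17.35 [-0.5 -1.6 -1.5]
side flap_edge []
side scoop_nose [(0.6, array([0.549, 0.134, 0.072]))]
side vial0_c []
wrist flap_edge [(0.27, array([0.551, 0.142, 0.227]))]
wrist scoop_nose [(0.8, array([0.548, 0.136, 0.067]))]
wrist vial0_c []
top flap_edge [(0.73, array([0.552, 0.162, 0.076])), (0.38, array([0.554, 0.137, 0.07 ]))]
top scoop_nose [(0.94, array([0.557, 0.136, 0.07 ]))]
top vial0_c []
```

View pics/g_wrist.png

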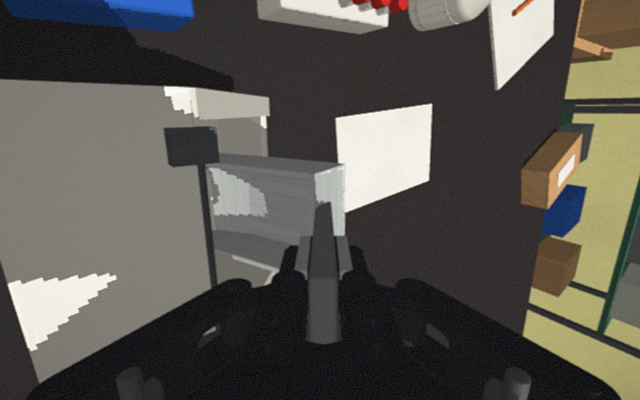

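View pics/g_side.png

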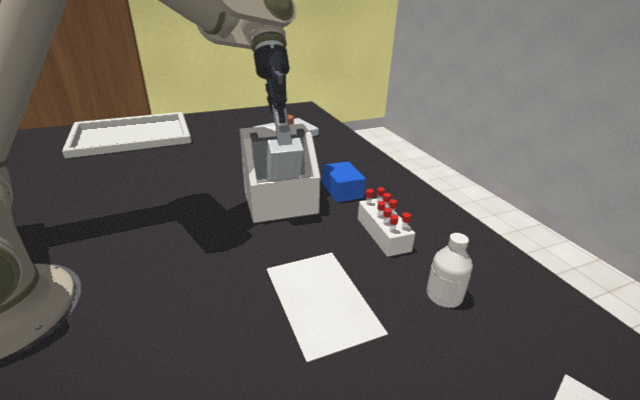

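View pics/g_top.png

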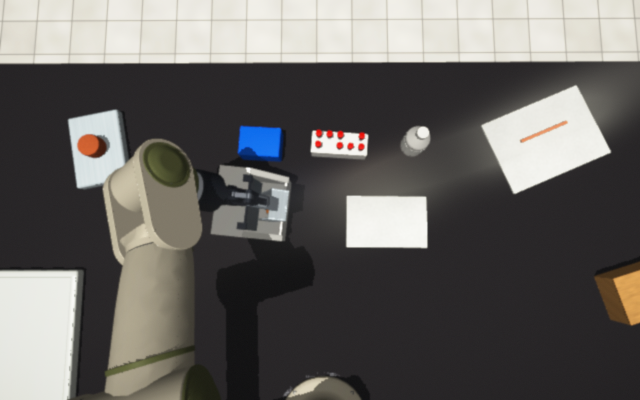

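Run:
```python
from h import *
for i,(t,x,z) in enumerate([(78,-.033,.066),(64,-.033,.066),(78,-.033,.064),(66,-.033,.066),(76,-.033,.066)]):
    p,o=tcp(binpt(x,z),NOSE,BYAW,t); r=arm.move_linear(p,rate=.25,rot=o,force_limit=20)
    s=monitor.get_state(); print(t,r,round(s["time"],2),s["wrist_force"].round(1),s["gripper_width"])
    if r: break
arm.sleep(.5)
im=optics.read_camera("wrist"); cv2.imwrite(f"pics/h_wrist.png",im[:,:,::-1])
# back to moderate tilt and look for vials in the scoop while the flap is held
for (t,x,z) in [(62,-.034,.072),(48,-.030,.083),(35,-.027,.094)]:
    p,o=tcp(binpt(x,z),NOSE,BYAW,t); r=arm.move_linear(p,rate=.15,rot=o,force_limit=15)
arm.sleep(.2)
for n in ("side","wrist","top"):
    im=optics.read_camera(n); cv2.imwrite(f"pics/i_{n}.png",im[:,:,::-1])
    for t in ["vial0_c"]:
        print(n,t,[(round(d["conf"],2),np.round(d["at"],3)) for d in optics.spot_point(t,n)[:3]])
print(monitor.get_state()["time"])
```

```text
78 False 18.73 [ 0.9 -1.1 -2.1] 0.1025502417384878
64 False 19.17 [-0.  -1.3 -0.8] 0.10936306411536412
78 False 19.61 [-0.1 -2.  -2.9] 0.10957293102497684
66 False 20.01 [ 0.5 -1.8 -1.4] 0.10762685768776034
76 False 20.37 [-0.2 -1.9 -2.8] 0.10968731838076276
side vial0_c []
wrist vial0_c []
top vial0_c []
23.275
```

View pics/i_wrist.png

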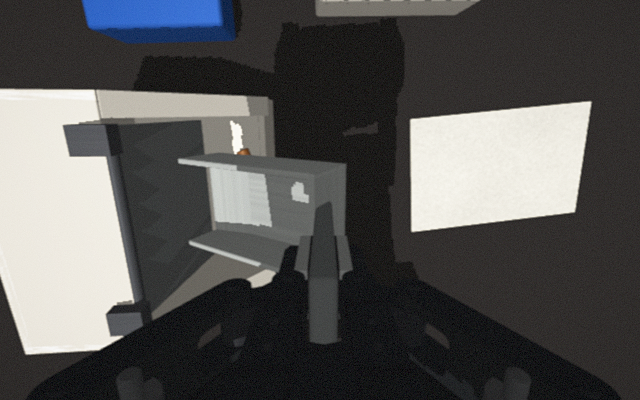

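View pics/i_side.png

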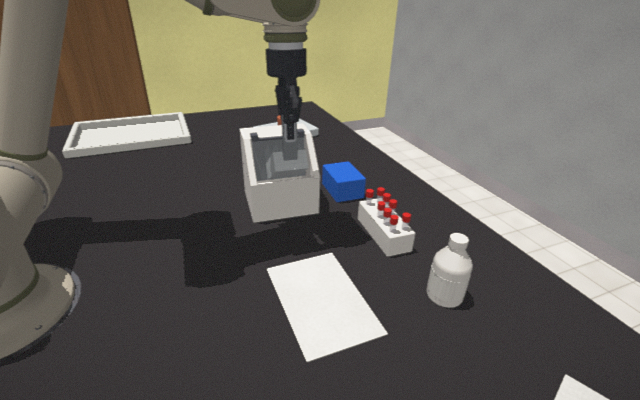

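View pics/i_top.png

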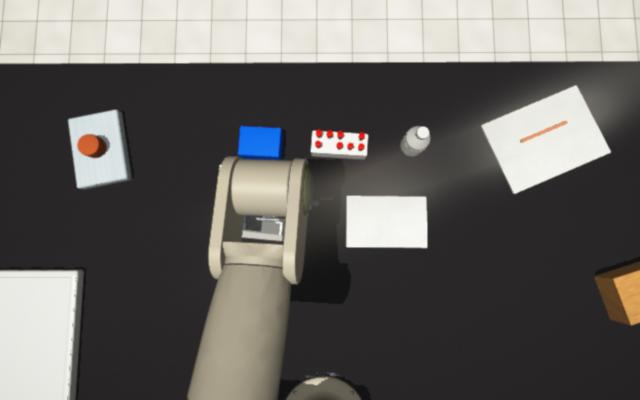

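The wrist view shows an empty scoop floor (px 210–315, 165–230). One vial is visible inside the bin at (243,153), and the flap is still held. Nothing lies on the bench, so I'll draw the scoop out.

Run:
```python
from h import *
im=cv2.imread("pics/i_wrist.png"); cv2.imwrite("pics/i_zoom.png",cv2.resize(im[80:300,170:360],None,fx=2.7,fy=2.7,interpolation=cv2.INTER_CUBIC))
v=ray_z("wrist",243,153,.012); a=np.radians(BYAW); d=v-BIN; print("vial in bin frame",np.cos(a)*d[0]+np.sin(a)*d[1],-np.sin(a)*d[0]+np.cos(a)*d[1])
for (t,x,z) in [(20,-.022,.107),(8,-.020,.118),(0,-.022,.123),(0,-.14,.128)]:
    p,o=tcp(binpt(x,z),NOSE,BYAW,t); r=arm.move_linear(p,rate=.1,rot=o,force_limit=15)
    s=monitor.get_state(); print(t,r,round(s["time"],2),s["wrist_force"].round(1))
    if r: break
arm.sleep(.3)
for n in ("side","wrist"):
    im=optics.read_camera(n); cv2.imwrite(f"pics/j_{n}.png",im[:,:,::-1])
    for t in ["vial0_c","flap_edge","scoop_nose"]:
        print(n,t,[(round(d["conf"],2),np.round(d["at"],3)) for d in optics.spot_point(t,n)[:3]])
```

```text
vial in bin frame -0.03824337870304403 -0.024104962968512094
20 False 24.12 [ 0.6 -1.  -2.2]
8 False 24.82 [ 0.2 -1.3 -1.9]
0 False 25.37 [ 1.1 -0.9 -1. ]
0 False 26.7 [ 0.2 -0.1 -2.4]
side vial0_c []
side flap_edge [(0.68, array([0.548, 0.109, 0.106]))]
side scoop_nose [(0.76, array([0.536, 0.029, 0.127])), (0.66, array([ 0.533, -0.029,  0.121]))]
wrist vial0_c []
wrist flap_edge [(0.85, array([0.546, 0.108, 0.106]))]
wrist scoop_nose [(0.61, array([0.537, 0.029, 0.125]))]
```

View pics/i_zoom.png

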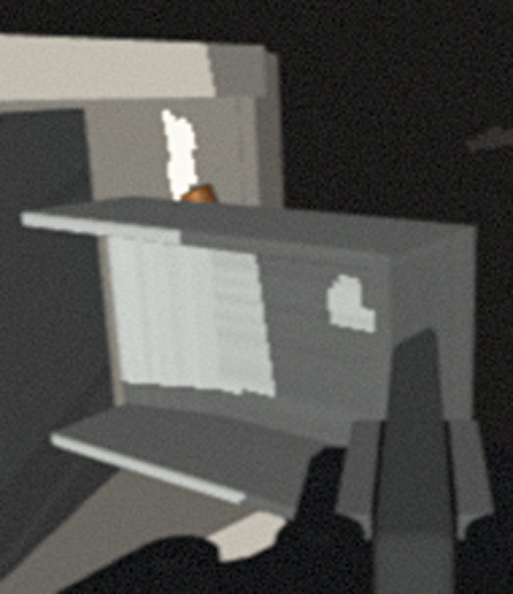

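View pics/j_wrist.png

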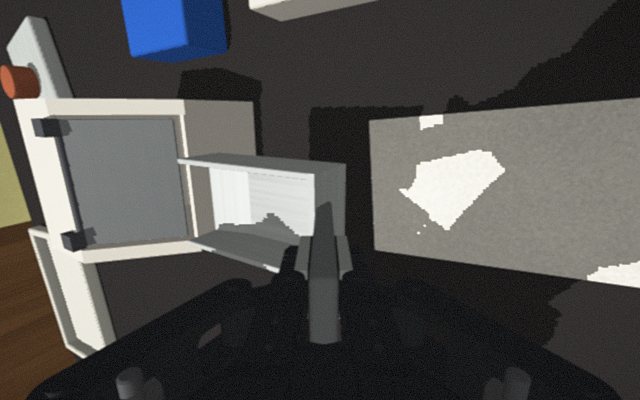

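View pics/j_side.png

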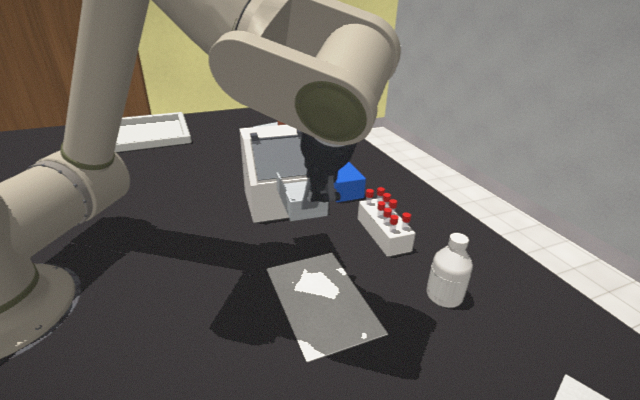

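The wrist view shows an empty scoop and the flap flush in its frame, with its edge at px (187,180), at the shut position. Now I'll set the scoop down.

Run:
```python
from h import *
C=np.array([.514,-.166,0]); Y=97
O=np.zeros(3)
for z,rate in [(.06,.13),(.012,.1)]:
    p,o=tcp(C+[0,0,z],O,Y,0); arm.move_linear(p,rate=rate,rot=o)
arm.sleep(.2); f0=monitor.get_state()["wrist_force"]
p,o=tcp(C+[0,0,.002],O,Y,0); r=arm.move_linear(p,rate=.015,rot=o,force_limit=4)
s=monitor.get_state(); print(r,s["tcp_pos"]-p,s["wrist_force"]-f0,s["time"])
for n in ("side","wrist"):
    im=optics.read_camera(n); cv2.imwrite(f"pics/k_{n}.png",im[:,:,::-1])
print([(round(d["conf"],2),np.round(d["at"],3)) for d in optics.spot_point("scoop","wrist")[:2]])
```

```text
True [-9.95067824e-05 -1.05041842e-04  6.38983290e-04] [ 0.26331373 -1.69047412  7.42577451] 30.1333
[(0.68, array([ 0.513, -0.17 ,  0.001]))]
```

View pics/k_side.png

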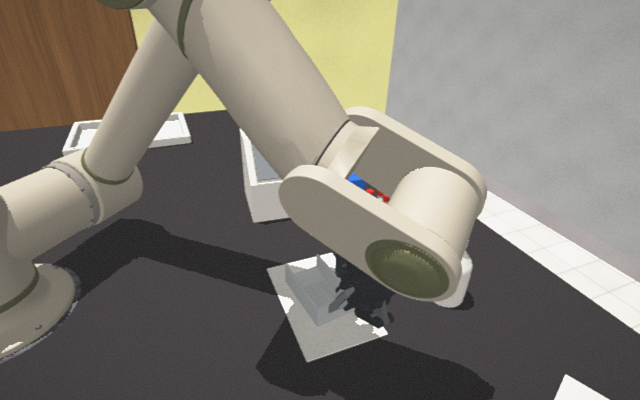

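The scoop touched the pad at the expected height (7 N upward). Now I'll release it and back off along the handle.

Run:
```python
from h import *
arm.open_jaws(); print(monitor.get_state()["gripper_width"])
s=monitor.get_state(); Rt=Ro.from_euler('xyz',s["tool_rot"],degrees=True).as_matrix()
arm.move_linear(s["tcp_pos"]-Rt[:,2]*.12,rate=.08)
s=monitor.get_state(); arm.move_linear(s["tcp_pos"]+[-.05,-.12,.12],rate=.2)
arm.sleep(.3)
for n in ("side","top"):
    im=optics.read_camera(n); cv2.imwrite(f"pics/l_{n}.png",im[:,:,::-1])
    for t in ["scoop","scoop_grip","scoop_nose","pad","flap_edge","rack","reagent","tipbox"]:
        print(n,t,[(round(d["conf"],2),np.round(d["at"],3)) for d in optics.spot_point(t,n)[:2]])
print(monitor.get_state()["time"])
```

```text
1.0020224424376518
side scoop [(0.89, array([ 0.514, -0.168,  0.001]))]
side scoop_grip [(0.74, array([ 0.523, -0.249,  0.08 ]))]
side scoop_nose [(0.63, array([ 0.505, -0.106,  0.014]))]
side pad [(0.25, array([ 0.725,  0.169, -0.005]))]
side flap_edge [(0.95, array([0.551, 0.107, 0.104]))]
side rack [(0.67, array([ 0.728, -0.048, -0.   ])), (0.3, array([ 0.526, -0.254,  0.082]))]
side reagent [(0.7, array([ 0.73 , -0.248,  0.001])), (0.39, array([0.548, 0.106, 0.103]))]
side tipbox []
top scoop [(0.75, array([ 0.516, -0.163,  0.003]))]
top scoop_grip [(0.85, array([ 0.523, -0.25 ,  0.075])), (0.7, array([ 0.51 , -0.105,  0.013]))]
top scoop_nose [(0.93, array([ 0.508, -0.103,  0.015]))]
top pad [(0.6, array([ 0.522, -0.175, -0.004]))]
top flap_edge [(0.79, array([0.542, 0.104, 0.1  ]))]
top rack [(0.64, array([ 0.727, -0.046,  0.003]))]
top reagent [(0.93, array([ 0.731, -0.246, -0.001]))]
top tipbox [(0.73, array([ 0.726,  0.17 , -0.003])), (0.55, array([ 0.511, -0.166,  0.004]))]
34.8833
```

View pics/l_side.png

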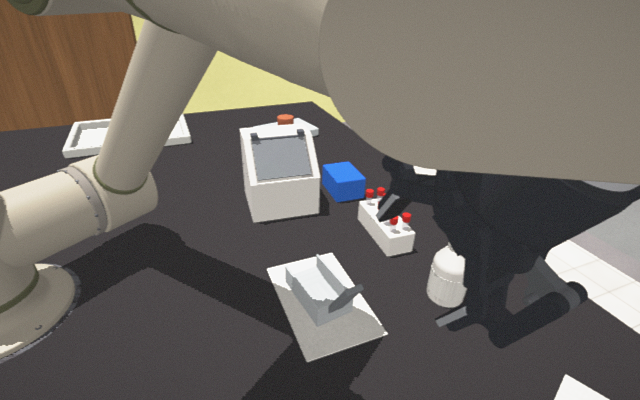

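View pics/l_top.png

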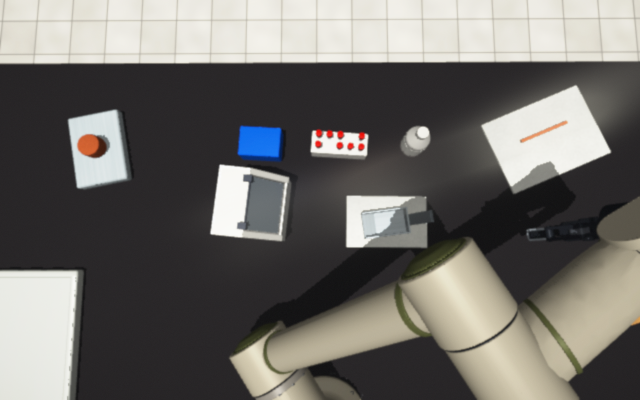

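The top view shows the scoop upright and empty on the pad around px (385,222), the flap shut, the bystanders where they were, and the gripper well clear at (560,230). Handing in.

Run:
```python
from workcell import arm
arm.sign_off()
```

```text
the job is handed in; nothing more can be done
```

I tipped the vials into the bin, set the empty scoop back on the pad, and handed the job in at about 35 s of the 61 s allowed. `sign_off()` gives no verdict, and only one vial was actually seen inside the bin.

**What I did:** I gripped the scoop by its slanted handle and carried it nearly level to the bin. I pushed the flap in with the mouth edge and tipped in stages to 68°. I then rocked it between 64° and 78° with the flap still held open, levelled it, drew it out and set it down.

**Last checks:**
- **Scoop:** it stands upright and released about 10 mm from the pad's centre, at (0.515, -0.166) against (0.521, -0.174). Its height reads 1–3 mm.
- **Flap:** it looks flush in its frame. Its edge was located at the shut position to within the detector's roughly 4–5 mm scatter.
- **Vials:** the scoop's floor was empty after tipping, and no vial showed on the bench in any view. The one vial I saw lies at bin x = -38 mm, y = -24 mm. I infer the other two are in the bin because they were neither in the scoop nor on the bench. The shut flap hides the inside.
- **Bystanders:** the rack, bottle and blue box are within about 5 mm of their first positions.
- **Forces:** the wrist force never stopped a move except the expected contact with the pad, about 7 N.

**Disagreements:** the detector missed the pad and the blue box in the last side picture, but the top picture found both. One early fit of the scoop's yaw gave 96.6° against 101° from the others. I used 101°, and the wrist picture agreed before I gripped.

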